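# Put four mixed-up things on the entryway shelf back on their own places

## Robot

A 7-joint arm with a two-finger parallel gripper is mounted at the origin on the work surface. World frame = base frame: x ahead of the robot, y to its left, z up, the work surface at z = 0. Lengths are in m, angles in rad, forces in N, time in s.
With the tool pointing down it reaches from about 0.425 to 0.875 m from the base axis. Payload 8.4 kg.
Tool frame: the origin (TCP) lies at the centre of the arm's flange, where the gripper is bolted on; the fingertips stand 182 mm ahead of it and the grasp point (between the pads) lies 164 mm ahead of it; z points along the fingers, y is the line along which they close (so a half turn about z gives the same grasp; the last joint's range is limited). The gripper opens to 87 mm and grips with 3 to 60 N. Pads are 19 mm wide; open, the fingers measure 117 mm over their backs; the gripper's body (75 mm by 190 mm) begins 51 mm behind the grasp point.
Start: joints at [-1.291, 0.333, 0.04, 1.465, -0.013, 1.343, -0.059], TCP at [0.24, 0.604, 0.405] pointing down, gripper open.
Joint ranges: [-2.58, 2.58], [-0.38, 2.09], [-1.3, 1.39], [0.25, 2.4], [-1.5, 4.64], [0.08, 2.09], [-2.65, 2.65]. Speed limits (rad/s): [2.22, 2.22, 2.79, 2.79, 3.14, 3.14, 3.14].

## Interface

Orientations are given as [roll, pitch, yaw] about the fixed x, y, z axes, in that order (R = Rz(yaw) Ry(pitch) Rx(roll)).
In Python, from station import * gives the robot as it stands.
- The arm moves only by the tool servo_tool, never from a script. Its argument "targets" is a list of rows, each a list of 6 numbers: the shift along the tool's x, y, z in m, then the turn, a rotation vector about the tool's x, y, z in degrees. A call has 1 to 10 rows; each row is the pose to reach, as a shift and turn from the pose commanded when the call began, along the tool's axes at that moment; what a row does not reach only later rows make up. A row lasts 1/10 s, in which the tool goes at most 50 mm and 8.59 degrees, less where a joint would pass 70% of its speed; a pose out of reach is approached as far as the arm can. A call with a gripper value outside its range is refused whole. "gripper" is the opening, from -1 (shut) to 1 (fully open), so that 0 is half open, set as the call begins (left out, the last holds). The fingers move at their own pace and stop on an object; "grip_force" is the grip in N (left out, the last holds). Time passes only in rows, so rows that repeat a pose let the fingers close. It gives the time, the measured TCP pose, the force, the opening and the grip force at its end, in the units of the state.
- observe(): the state, without advancing time (a new reading comes with each control period).
- read_camera(name): name is "side" or "top" or "wrist"; returns a dict with "pixels" (384x512x3 uint8, blue, green, red), "depth" (384x512 float32, m along the optical axis (not along the pixel's ray), 0 where there is no reading), "fx", "fy", "cx", "cy" (pixels), "dist" ([k1, k2, p1, p2, k3] as OpenCV has them; the pictures are not rectified), "position" and "rotation" of the camera in the world; the wrist camera has in their place "tool_from_camera" (4x4, takes a point from camera to tool coordinates, whose origin is the TCP and whose axes are the flange's). Camera axes: x right, y down, z forward; pixel columns grow to the right and rows downward; lengths in m; the calibration is good to about 2 mm. A picture is of the moment at which its call begins: read the wrist's pose just before it.
- sign_off(): hands the job in; it is judged then, once.
The state is a dict: "t": time; "joint_pos": joint angles; "qvel": joint speeds; "joint_torque": joint torques, N m; "tcp_pos": TCP position; "tool_rot": TCP orientation; "ft_force": force on the tool from outside, world axes, zero at the start; "ft_torque": the same for the moment, N m; "grip_width": finger opening in m; "grip_force": force on a finger pad.
Only numpy, scipy, OpenCV 4.12 (cv2) and the standard library are available. Lean on these libraries where they do the work, as an engineer would, in place of code of your own. Each camera call takes 0.05 s, during which the arm holds its last target. There are 200 camera calls.

## Task

The four things standing on the mats of the entryway shelf are on each other's places: the shaker cup belongs on the round cork coaster, the small kettlebell on the square rubber pad, the shoe brush lengthwise along the oblong wooden board, and the polish tin on the hexagonal tile. Put each one upright on the middle of its own place, one at a time, first parking one in the empty steel key tray whenever no place is free, and leave the tray empty at the end. Set everything down gently rather than dropping it, and do not shift the push-up handle.

Things in the scene. Friction and masses are not known exactly. Their poses are not given: they have to be found in the camera images.
- shaker: Shaker cup, green plastic, black lid and screw cap, upright, loose, about 0.14 kg, 137 mm tall. Body 62 mm across at the foot, 72 mm at 95 mm height; lid 74 mm across from 95 to 105 mm; above it a round screw cap 42 mm across from 105 to 137 mm height, the place to grip. Origin: centre of the underside, z up. Yaw does not matter.
- kettlebell: Small grey iron kettlebell, 0.85 kg, 102 mm tall, loose, upright. Ball 64 mm across, top at 60 mm; above it a handle loop in its own y-z plane, 80 mm wide. Top bar round, 14 mm thick, along its own y, straight from -21 to 21 mm, centre 95 mm above the foot, opening below it 28 mm high. Grip the bar, closing along its x. Origin: centre of the underside, z up. Final yaw is free.
- brush: Shoe brush, wooden back over black bristles (rigid), lying bristles down, loose, about 0.16 kg. 110 mm long along its own x, 42 mm wide along y, 46 mm high; wooden back from 22 to 46 mm height. Grip across its width. Origin: centre of the underside, z up.
- tin: Flat round shoe polish tin, dark steel with a bare metal lid, 56 mm across, 34 mm high, loose, about 0.11 kg, lid up. Origin: centre of the underside, z up. Yaw does not matter.
- coaster: Round cork coaster, 112 mm across, 8 mm thick, flat, fixed to the shelf. Place of the shaker cup. Origin: centre of its underside, which lies on the shelf top (z = 0); z up.
- pad: Square black rubber pad, 110 x 110 mm, 8 mm thick, flat, fixed. Place of the kettlebell. Origin: centre of its underside, z up.
- board: Oblong dark wooden board, 90 mm along its own x, 160 mm along its own y (the long way), 8 mm thick, flat, fixed. Place of the brush, which must lie along the board's length (either way round). Origin: centre of its underside, z up.
- tile: Hexagonal white ceramic tile, 110 mm across flats, 8 mm thick, flat, fixed. Place of the polish tin. Origin: centre of its underside, z up.
- tray: Oblong shallow steel key tray, 130 mm along its own x, 170 mm along its own y, floor 3 mm thick, rim 8 mm high over all and 3 mm thick, fixed, empty at the start: the free spot. Origin: centre of its underside, z up.
- pushup_handle: Blue push-up handle, bystander, loose, 0.6 kg, 192 mm long along its own x, 105 mm wide, 126 mm tall, at the left of the work; leave it. Origin: centre of its underside. (A fixed lamp switch with a chrome toggle, under 100 mm tall, also stands beyond the work at x 0.85 m, y 0.06 m; not needed.)
Things that resemble listed ones, but are neither listed nor needed, are in the scene too. What is meant by the brush is not pink or turquoise, and is the smaller of those in its own colour.

How it is judged:
By the outcome, as a careful person would: the job done as asked, in the order asked, and still so for the second after the job is handed in, with the robot touching nothing.
It also fails if it takes over 144 s, if anything falls off the work surface, if the arm or the gripper's body presses on something with over 40 N, if the wrist force passes 120 N, or if a joint passes its speed limit or range.

## Working session

There is one attempt and no reset: what is moved stays moved. The work goes in short steps, Python scripts to look and compute and a tool call to move; the robot and the scene stay as the last step left them, time stands still between calls to the robot, and variables do not carry over. Pictures are saved under pics/ and viewed, at most 14 in all, crops included, and the job is handed in when it is done.

Besides the shell and the picture viewer there is one more tool, called after "Call:" by a JSON object that holds its "name" and its "arguments", one argument or row to a line. servo_tool: Moves the arm, as the interface text tells. Its arguments: {"type":"object","properties":{"targets":{"type":"array","items":{"type":"array","items":{"type":"number"}}},"gripper":{"type":"number"},"grip_force":{"type":"number"}},"required":["targets"]}

```bash
mkdir -p pics
cat > h.py <<'E'
from station import *
import numpy as np, cv2
def grab(n):
    s=observe(); c=read_camera(n); np.save  
    if n=='wrist':
        from scipy.spatial.transform import Rotation as R
        T=np.eye(4); T[:3,:3]=R.from_euler('xyz',s['tool_rot']).as_matrix() if np.size(s['tool_rot'])==3 else s['tool_rot']; T[:3,3]=s['tcp_pos']
        T=T@np.array(c['tool_from_camera']); c['position']=T[:3,3]; c['rotation']=T[:3,:3]
    return c
def cloud(c):
    h,w=c['depth'].shape
    u,v=np.meshgrid(np.arange(w),np.arange(h))
    K=np.array([[c['fx'],0,c['cx']],[0,c['fy'],c['cy']],[0,0,1.]])
    p=cv2.undistortPoints(np.stack([u,v],-1).reshape(-1,1,2).astype(float),K,np.array(c['dist'],float)).reshape(h,w,2)
    P=np.dstack([p,np.ones((h,w))])*c['depth'][...,None]
    W=P@np.array(c['rotation']).T+np.array(c['position'])
    W[c['depth']==0]=np.nan
    return W
E
python3 - <<'E'
from h import *
print(observe())
import pickle
for n in('top','side'):
    c=grab(n); pickle.dump(c,open(n+'.pkl','wb')); cv2.imwrite(f'pics/{n}0.png',cv2.resize(c['pixels'],(800,600)))
    print(c['position'],c['rotation'])
E
```

```text
{'t': 0.0, 'joint_pos': array([-1.29116256,  0.33393104,  0.03988086,  1.46624745, -0.01342479,
        1.34331368, -0.05852645]), 'qvel': array([-9.19527932e-04,  3.69104148e-04,  1.56440907e-04, -5.15855591e-04,
       -1.74629024e-04, -9.59149650e-05, -2.98587200e-04]), 'joint_torque': array([ 2.76780484e-04, -6.56345344e+01,  1.33561704e+00, -4.03819013e+01,
       -5.97108062e-02,  4.47141705e-02,  1.40083403e-04]), 'tcp_pos': array([0.24033973, 0.60375363, 0.40385777]), 'tool_rot': array([-3.13996176e+00,  8.98411902e-05,  2.76270332e+00]), 'ft_force': array([-0.67993913, -0.32746598,  0.6274666 ]), 'ft_torque': array([-0.0013714 , -0.00766467, -0.05268115]), 'grip_force': 0.0, 'grip_width': 0.08707487264055504}
[ 0.32993343 -0.01857285  1.2640328 ] [-3.04056517  0.01304969 -1.5876441 ]
[ 0.21140195 -0.99364734  1.09299846] [-2.37029842  0.01796346 -0.29445334]
```

View pics/top0.png

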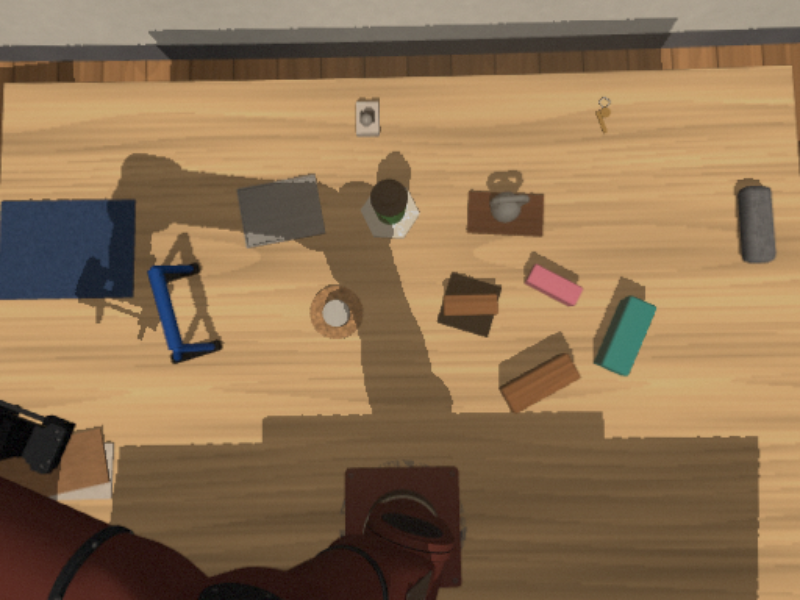

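View pics/side0.png

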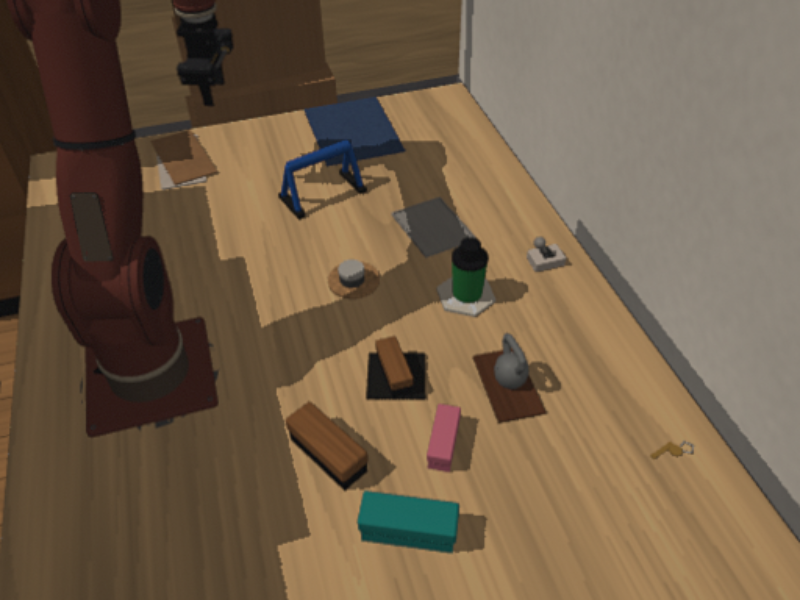

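```bash
sed -i 's/ np.save  //' h.py; sed -i "s/^def cloud(c):/def cloud(c):\n    from scipy.spatial.transform import Rotation as R\n    if np.size(c['rotation'])==3: c['rotation']=R.from_euler('xyz',c['rotation']).as_matrix()/" h.py
python3 - <<'E'
from h import *
import pickle
boxes=dict(tray=(225,165,335,255),shaker=(355,168,428,245),kb=(460,180,552,243),brush=(430,265,510,342),tin=(300,275,370,348))
for n in ('top',):
    c=pickle.load(open(n+'.pkl','rb')); W=cloud(c)
    f=W[int(260*.64),int(420*.64)]; print('table z',np.nanmedian(W[150:160,270:300,2]),np.nanstd(W[150:160,270:300,2]))
    zc=dict(tray=(.0015,.011),shaker=(.125,.15),kb=(.09,.12),brush=(.038,.055),tin=(.028,.045))
    for k,b in boxes.items():
        b=[int(x*.64) for x in b]; P=W[b[1]:b[3],b[0]:b[2]].reshape(-1,3); P=P[~np.isnan(P[:,0])]
        for nm,(lo,hi) in (('obj',zc[k]),('mat',(.0045,.0115))):
            Q=P[(P[:,2]>lo)&(P[:,2]<hi)]
            if len(Q)<5: print(k,nm,len(Q)); continue
            r=cv2.minAreaRect((Q[:,:2]*1000).astype(np.float32))
            print(k,nm,len(Q),Q.mean(0).round(4),'rect',np.round(r[0],1),np.round(r[1],1),round(r[2],1),'zmax',Q[:,2].max().round(4))
    im=cv2.resize(c['pixels'][100:225,130:360],None,fx=3.4,fy=3.4,interpolation=cv2.INTER_CUBIC); cv2.imwrite('pics/crop1.png',im)
E
```

```text
table z -0.00035292947387566276 0.0025229885458995464
tray obj 1861 [0.6553 0.2483 0.004 ] rect [658.  250.8] [234.  195.4] 89.1 zmax 0.011
tray mat 640 [0.6529 0.2453 0.0063] rect [656.8 249.8] [230.8 194.3] 89.5 zmax 0.0115
shaker obj 169 [0.6462 0.0126 0.1431] rect [646.9  12. ] [39.  40.3] 87.4 zmax 0.1493
shaker mat 435 [0.6322 0.0154 0.0075] rect [662.8  10.6] [147.3 159.9] 89.4 zmax 0.0114
kb obj 111 [ 0.6414 -0.2238  0.1056] rect [ 642.1 -226.5] [14.2 74.8] 1.4 zmax 0.1136
kb mat 814 [ 0.6326 -0.2307  0.0077] rect [ 644.1 -231.2] [191.7 131.4] 88.5 zmax 0.0115
brush obj 325 [ 0.4404 -0.1495  0.0521] rect [ 441.  -147.2] [110.5  41.8] 89.3 zmax 0.055
brush mat 589 [ 0.4444 -0.1483  0.0077] rect [ 450.8 -150.6] [163.5 157.2] 86.9 zmax 0.0115
tin obj 222 [0.4288 0.1258 0.0412] rect [429.1 126.7] [54.4 51.5] 89.8 zmax 0.045
tin mat 579 [0.4338 0.1302 0.0077] rect [437.4 134.4] [141.7 148.7] 89.4 zmax 0.0115
```

View pics/crop1.png

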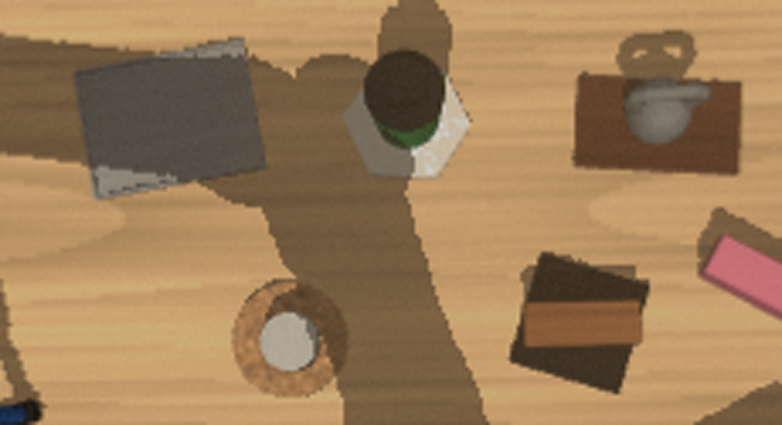

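```bash
cat >> h.py <<'E'
def pix2plane(c,uv,z):
    cloudrot=c['rotation']
    from scipy.spatial.transform import Rotation as R
    if np.size(cloudrot)==3: cloudrot=R.from_euler('xyz',cloudrot).as_matrix()
    K=np.array([[c['fx'],0,c['cx']],[0,c['fy'],c['cy']],[0,0,1.]])
    p=cv2.undistortPoints(np.array(uv,float).reshape(-1,1,2),K,np.array(c['dist'],float)).reshape(-1,2)
    d=np.c_[p,np.ones(len(p))]@cloudrot.T; o=np.array(c['position'])
    return (o+d*((z-o[2])/d[:,2])[:,None])[:,:2]
E
python3 - <<'E'
from h import *
import pickle
c=pickle.load(open('top.pkl','rb'))
S=dict(tray=[(76,72),(242,38),(266,166),(99,198)],tile=[(344,118),(470,123)],board=[(578,73),(742,81),(739,174),(574,165)],pad=[(541,252),(649,283),(620,393),(511,361)],coaster=[(232,338),(348,338),(290,279),(290,397)])
for k,v in S.items():
    uv=(np.array(v)+.5)/3.4-.5+np.array([130,100]); p=pix2plane(c,uv,.008)
    e=np.diff(np.r_[p,p[:1]],axis=0)
    print(k,p.mean(0).round(4),np.linalg.norm(e,axis=1).round(3),np.degrees(np.arctan2(e[:,1],e[:,0])).round(1))
W=cloud(c); P=W[115:156,294:354].reshape(-1,3); Q=P[P[:,2]>.092][:,:2]
u,s,vt=np.linalg.svd(Q-Q.mean(0)); print('kb bar dir',vt[0])
P=W[170:219,275:327].reshape(-1,3); Q=P[(P[:,2]>.038)&(P[:,2]<.065)][:,:2]
u,s,vt=np.linalg.svd(Q-Q.mean(0)); print('brush',cv2.minAreaRect((Q*1000).astype(np.float32)),vt[0])
P=W[176:223,192:237].reshape(-1,3); Q=P[(P[:,2]>.03)&(P[:,2]<.06)]
print('tin',cv2.minEnclosingCircle((Q[:,:2]*1000).astype(np.float32)),Q.mean(0))
from scipy.spatial.transform import Rotation as R
w=read_camera('wrist');print(w['tool_from_camera'])
print(R.from_euler('xyz',observe()['tool_rot']).as_matrix().round(3))
E
```

```text
tray [0.6529 0.2444] [0.166 0.13  0.165 0.128] [ -79.1 -169.9  100.    10.5]
tile [0.6462 0.0132] [0.123 0.123] [-93.5  86.5]
board [ 0.6385 -0.2315] [0.16  0.092 0.16  0.092] [-94.2 176.   85.6  -4. ]
pad [ 0.4453 -0.1503] [0.108 0.11  0.108 0.11 ] [-107.3  163.5   72.6  -16.7]
coaster [0.435  0.1291] [0.112 0.08  0.114 0.08 ] [-91.   43.6 179.7  43.9]
kb bar dir [ 0.04600363 -0.99894127]
brush ((440.8767395019531, -147.17918395996094), (110.5174560546875, 41.94816970825195), 88.93341064453125) [ 7.13401079e-04 -9.99999746e-01]
tin ((429.6084899902344, 126.6454086303711), 27.714609146118164) [0.42900495 0.12617765 0.04154479]
[[ 1.09430698e-04 -9.67130574e-01 -2.54280241e-01  6.96774581e-02]
 [ 9.99999527e-01 -1.39981406e-04  9.62760393e-04 -6.17910088e-04]
 [-9.66709517e-04 -2.54280226e-01  9.67130101e-01  2.03095254e-02]
 [ 0.00000000e+00  0.00000000e+00  0.00000000e+00  1.00000000e+00]]
[[-0.929  0.37  -0.   ]
 [ 0.37   0.929 -0.001]
 [-0.    -0.001 -1.   ]]
```

```bash
cat >> h.py <<'E'
from scipy.spatial.transform import Rotation as Rot
def go(x,y,z,yaw,start=None):
    s=observe(); p=s['tcp_pos']; R0=Rot.from_euler('xyz',s['tool_rot'])
    if start: p=np.array(start[:3]); R0=Rot.from_euler('xyz',[180,0,start[3]],degrees=True)
    R1=Rot.from_euler('xyz',[180,0,yaw],degrees=True)
    print('go',(R0.inv().apply(np.array([x,y,z])-p)).round(4),(R0.inv()*R1).as_rotvec(degrees=True).round(1))
E
python3 - <<'E'
from h import *
go(.4293,.1265,.40,106)
E
```

```text
go [-0.3521 -0.3736  0.0046] [-0.1  0.  52.3]
```

Call:
{"name": "servo_tool", "arguments": {
  "targets": [
    [-0.352,-0.374,0.005,0,0,52.3],
    [-0.352,-0.374,0.005,0,0,52.3],
    [-0.352,-0.374,0.005,0,0,52.3],
    [-0.352,-0.374,0.005,0,0,52.3],
    [-0.352,-0.374,0.005,0,0,52.3],
    [-0.352,-0.374,0.005,0,0,52.3],
    [-0.352,-0.374,0.005,0,0,52.3],
    [-0.352,-0.374,0.005,0,0,52.3],
    [-0.352,-0.374,0.005,0,0,52.3],
    [-0.352,-0.374,0.005,0,0,52.3]
  ],
  "gripper": 1
}}

```text
t: 1.15
tcp_pos: [0.4243, 0.1367, 0.3999]
tool_rot: [3.141, -0.001, 1.85]
ft_force: [1.9, 0.5, -0.4]
grip_width: 0.0868
grip_force: 0.0
```

Call:
{"name": "servo_tool", "arguments": {
  "targets": [
    [0,0,0,0,0,0],
    [0,0,0,0,0,0]
  ]
}}

```text
t: 1.35
tcp_pos: [0.4243, 0.1379, 0.3999]
tool_rot: [-3.142, -0.001, 1.847]
ft_force: [0.2, 0.5, -0.4]
grip_width: 0.0868
grip_force: 0.0
```

Run:
```python
from h import *
c=grab('wrist'); W=cloud(c); cv2.imwrite('pics/w1.png',c['pixels'])
P=W.reshape(-1,3); m=(np.hypot(P[:,0]-.43,P[:,1]-.127)<.045)&(P[:,2]>.03)&(P[:,2]<.055)
Q=P[m]; print(len(Q),Q.mean(0),Q[:,2].std(),cv2.minEnclosingCircle((Q[:,:2]*1000).astype(np.float32)))
go(.4293,.1265,.25,106)
```

```text
1855 [0.42960583 0.12933666 0.04158799] 0.0011354881941649832 ((429.48675537109375, 128.20565795898438), 28.025014877319336)
go [-0.0138  0.0017  0.1498] [-0. -0. -0.]
```

View pics/w1.png

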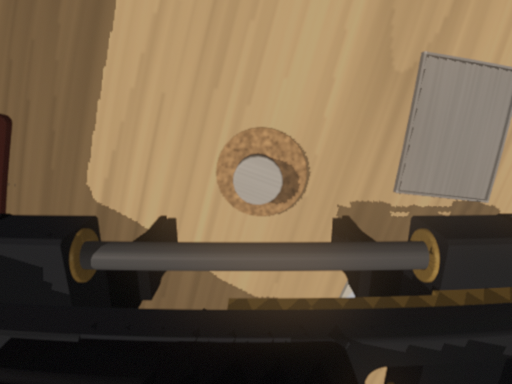

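Call:
{"name": "servo_tool", "arguments": {
  "targets": [
    [-0.0125,0.002,0.03,0,0,0],
    [-0.0125,0.002,0.07,0,0,0],
    [-0.0125,0.002,0.11,0,0,0],
    [-0.0125,0.002,0.14,0,0,0],
    [-0.0125,0.002,0.17,0,0,0],
    [-0.0125,0.002,0.19,0,0,0],
    [-0.0125,0.002,0.2,0,0,0],
    [-0.0125,0.002,0.204,0,0,0],
    [-0.0125,0.002,0.205,0,0,0],
    [-0.0125,0.002,0.205,0,0,0]
  ]
}}

```text
t: 2.4
tcp_pos: [0.4298, 0.1279, 0.1956]
tool_rot: [3.141, -0.0, 1.85]
ft_force: [0.4, -0.7, 0.0]
grip_width: 0.0867
grip_force: 0.0
```

Call:
{"name": "servo_tool", "arguments": {
  "targets": [
    [0,0,0,0,0,0],
    [0,0,0,0,0,0],
    [0,0,0,0,0,0],
    [0,0,0,0,0,0],
    [0,0,0,0,0,0],
    [0,0,0,0,0,0],
    [0,0,0,0,0,0]
  ],
  "gripper": -1,
  "grip_force": 15
}}

```text
t: 3.1
tcp_pos: [0.4296, 0.1275, 0.195]
tool_rot: [3.141, -0.0, 1.85]
ft_force: [-0.3, -0.1, 1.9]
grip_width: 0.0551
grip_force: 15.0
```

Run:
```python
from h import *
go(.653,.2445,.30,100.4,start=[.4295,.128,.30,106])
s=observe();print(s['tcp_pos'],s['grip_width'],s['grip_force'])
```

```text
go [0.0504 0.247  0.    ] [ 0.  -0.   5.6]
[0.42958323 0.12747795 0.19502585] 0.05507423399957068 14.999963734298944
```

Call:
{"name": "servo_tool", "arguments": {
  "targets": [
    [0,0,-0.01,0,0,0],
    [0,0,-0.04,0,0,0],
    [0.005,0.025,-0.08,0,0,0],
    [0.015,0.065,-0.09,0,0,0],
    [0.023,0.11,-0.09,0,0,0],
    [0.032,0.155,-0.09,0,0,0],
    [0.04,0.195,-0.09,0,0,0],
    [0.047,0.23,-0.09,0,0,0],
    [0.0505,0.247,-0.08,0,0,0],
    [0.0505,0.247,-0.05,0,0,0]
  ]
}}

```text
t: 4.1
tcp_pos: [0.6556, 0.2456, 0.2471]
tool_rot: [3.136, -0.0, 1.851]
ft_force: [0.3, 0.9, -0.7]
grip_width: 0.0553
grip_force: 15.0
```

Call:
{"name": "servo_tool", "arguments": {
  "targets": [
    [0,0,0.02,0,0,0],
    [0,0,0.035,0,0,0],
    [0,0,0.043,0,0,0],
    [0,0,0.045,0,0,0],
    [0,0,0.045,0,0,0]
  ]
}}

```text
t: 4.6
tcp_pos: [0.6532, 0.2441, 0.2006]
tool_rot: [3.141, -0.0, 1.85]
ft_force: [-0.3, 0.1, -1.2]
grip_width: 0.0549
grip_force: 15.0
```

Run:
```python
from h import *
s=observe();print(s['tcp_pos'],s['grip_width'],s['grip_force'],s['ft_force'])
c=None
```

```text
[0.65316047 0.24408586 0.20058901] 0.054883740667454585 15.000046156346798 [-0.30119941  0.07022473 -1.18826581]
```

Call:
{"name": "servo_tool", "arguments": {
  "targets": [
    [0,0,0.005,0,0,0],
    [0,0,0.008,0,0,0],
    [0,0,0.01,0,0,0],
    [0,0,0.0105,0,0,0],
    [0,0,0.0105,0,0,0]
  ]
}}

```text
t: 5.1
tcp_pos: [0.653, 0.2441, 0.1901]
tool_rot: [3.142, -0.0, 1.85]
ft_force: [-3.0, -0.8, 5.0]
grip_width: 0.055
grip_force: 15.0
```

Call:
{"name": "servo_tool", "arguments": {
  "targets": [
    [0,0,0,0,0,0],
    [0,0,0,0,0,0],
    [0,0,0,0,0,0],
    [0,0,0,0,0,0]
  ],
  "gripper": 1
}}

```text
t: 5.5
tcp_pos: [0.653, 0.244, 0.1893]
tool_rot: [3.142, 0.0, 1.85]
ft_force: [-0.2, -0.2, 0.0]
grip_width: 0.0794
grip_force: 0.0
```

Run:
```python
from h import *
s=observe();p=s['tcp_pos']
go(.6465,.0125,.40,91.1,start=[*p[:2],.40,106])
```

```text
go [-0.2207 -0.0701 -0.    ] [ 0.  -0.  14.9]
```

Call:
{"name": "servo_tool", "arguments": {
  "targets": [
    [0,0,-0.03,0,0,0],
    [0,0,-0.08,0,0,0],
    [0,0,-0.13,0,0,0],
    [0,0,-0.18,0,0,0],
    [-0.04,-0.012,-0.21,0,0,3],
    [-0.085,-0.025,-0.21,0,0,6],
    [-0.13,-0.04,-0.21,0,0,9],
    [-0.175,-0.055,-0.21,0,0,12],
    [-0.205,-0.065,-0.21,0,0,14.9],
    [-0.2207,-0.07,-0.21,0,0,14.9]
  ]
}}

```text
t: 6.5
tcp_pos: [0.6461, 0.0086, 0.3998]
tool_rot: [3.141, 0.001, 1.585]
ft_force: [-0.1, -0.1, 0.4]
grip_width: 0.0872
grip_force: 0.0
```

Call:
{"name": "servo_tool", "arguments": {
  "targets": [
    [0,0,0,0,0,0],
    [0,0,0,0,0,0],
    [0,0,0,0,0,0]
  ]
}}

```text
t: 6.8
tcp_pos: [0.6468, 0.0154, 0.399]
tool_rot: [-3.141, -0.001, 1.594]
ft_force: [-0.7, 0.5, 0.0]
grip_width: 0.0867
grip_force: 0.0
```

Run:
```python
from h import *
c=grab('wrist'); W=cloud(c); cv2.imwrite('pics/w2.png',c['pixels'])
P=W.reshape(-1,3); m=(np.hypot(P[:,0]-.646,P[:,1]-.0125)<.05)&(P[:,2]>.13)&(P[:,2]<.16)
Q=P[m]; print(len(Q),Q.mean(0),cv2.minEnclosingCircle((Q[:,:2]*1000).astype(np.float32)))
c=grab('top');W=cloud(c);P=W[105:165,140:225].reshape(-1,3);Q=P[(P[:,2]>.028)&(P[:,2]<.05)];print('tin',len(Q),Q.mean(0),cv2.minEnclosingCircle((Q[:,:2]*1000).astype(np.float32)))
go(.6465,.0125,.298,91)
```

```text
2145 [0.64947427 0.01601024 0.14406809] ((649.5536499023438, 14.461457252502441), 20.712621688842773)
tin 231 [0.64947013 0.24147179 0.03656877] ((650.3080444335938, 242.17312622070312), 28.024396896362305)
go [-0.0024 -0.0002  0.1011] [-0.  -0.   0.3]
```

View pics/w2.png

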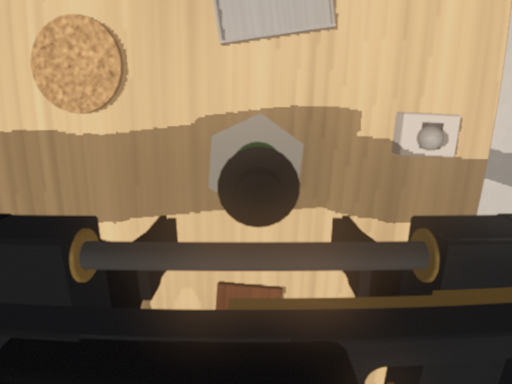

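Run:
```python
from h import *
c=grab('wrist')
print('coaster',pix2plane(c,[(32,64),(124,64),(78,14),(78,113)],.008).round(4))
print('tile',pix2plane(c,[(259,113),(302.5,140),(302.5,175),(209,143),(209,187)],.008).round(4))
go(.6487,.0145,.298,91)
```

```text
coaster [[0.3823 0.1316]
 [0.4949 0.1299]
 [0.4438 0.185 ]
 [0.4348 0.0745]]
tile [[ 0.6506  0.0771]
 [ 0.7031  0.047 ]
 [ 0.7057  0.0045]
 [ 0.592   0.0409]
 [ 0.5913 -0.0133]]
go [1.000e-04 2.100e-03 1.012e-01] [-0.  -0.   0.2]
```

Call:
{"name": "servo_tool", "arguments": {
  "targets": [
    [-0.001,0.002,0.02,0,0,0],
    [-0.001,0.002,0.05,0,0,0],
    [-0.001,0.002,0.08,0,0,0],
    [-0.001,0.002,0.095,0,0,0],
    [-0.001,0.002,0.1,0,0,0],
    [-0.001,0.002,0.1,0,0,0]
  ]
}}

```text
t: 7.55
tcp_pos: [0.6487, 0.0119, 0.2995]
tool_rot: [-3.141, 0.0, 1.59]
ft_force: [-0.6, -0.0, -0.3]
grip_width: 0.087
grip_force: 0.0
```

Call:
{"name": "servo_tool", "arguments": {
  "targets": [
    [0,0,0,0,0,0],
    [0,0,0,0,0,0],
    [0,0,0,0,0,0],
    [0,0,0,0,0,0],
    [0,0,0,0,0,0],
    [0,0,0,0,0,0],
    [0,0,0,0,0,0],
    [0,0,0,0,0,0]
  ],
  "gripper": -1,
  "grip_force": 20
}}

```text
t: 8.35
tcp_pos: [0.6486, 0.0116, 0.2994]
tool_rot: [3.142, 0.0, 1.59]
ft_force: [0.3, -0.1, 0.4]
grip_width: 0.0414
grip_force: 19.9
```

Call:
{"name": "servo_tool", "arguments": {
  "targets": [
    [0,0,-0.01,0,0,0],
    [0,0,-0.03,0,0,0],
    [0.006,-0.011,-0.05,0,0,0],
    [0.022,-0.038,-0.06,0,0,0],
    [0.04,-0.07,-0.06,0,0,0],
    [0.058,-0.102,-0.06,0,0,0],
    [0.076,-0.134,-0.06,0,0,0],
    [0.094,-0.166,-0.06,0,0,0],
    [0.11,-0.193,-0.06,0,0,0],
    [0.118,-0.207,-0.06,0,0,0]
  ]
}}

```text
t: 9.35
tcp_pos: [0.4373, 0.1267, 0.3599]
tool_rot: [-3.141, -0.001, 1.592]
ft_force: [-0.2, 0.2, -1.6]
grip_width: 0.0418
grip_force: 19.9
```

Call:
{"name": "servo_tool", "arguments": {
  "targets": [
    [0.002,-0.003,0.005,0,0,0],
    [0.002,-0.0035,0.02,0,0,0],
    [0.002,-0.0035,0.035,0,0,0],
    [0.002,-0.0035,0.045,0,0,0],
    [0.002,-0.0035,0.05,0,0,0],
    [0.002,-0.0035,0.053,0,0,0],
    [0.002,-0.0035,0.053,0,0,0],
    [0.002,-0.0035,0.053,0,0,0]
  ]
}}

```text
t: 10.15
tcp_pos: [0.436, 0.1276, 0.3068]
tool_rot: [3.141, -0.0, 1.59]
ft_force: [0.7, 0.2, -1.4]
grip_width: 0.0414
grip_force: 19.9
```

Call:
{"name": "servo_tool", "arguments": {
  "targets": [
    [0,0,0.004,0,0,0],
    [0,0,0.006,0,0,0],
    [0,0,0.0075,0,0,0],
    [0,0,0.008,0,0,0],
    [0,0,0.008,0,0,0]
  ]
}}

```text
t: 10.65
tcp_pos: [0.4361, 0.1277, 0.2991]
tool_rot: [3.141, -0.001, 1.59]
ft_force: [-0.0, 0.0, 5.7]
grip_width: 0.0418
grip_force: 19.9
```

Call:
{"name": "servo_tool", "arguments": {
  "targets": [
    [0,0,0,0,0,0],
    [0,0,0,0,0,0],
    [0,0,0,0,0,0],
    [0,0,0,0,0,0]
  ],
  "gripper": 1
}}

```text
t: 11.05
tcp_pos: [0.4357, 0.1276, 0.2983]
tool_rot: [-3.141, 0.0, 1.59]
ft_force: [-0.2, 0.5, -0.6]
grip_width: 0.066
grip_force: 0.0
```

Run:
```python
from h import *
go(.6520,.2437,.40,106,start=[.436,.1276,.40,91.1])
```

```text
go [0.1119 0.2182 0.    ] [ -0.    0.  -14.9]
```

Call:
{"name": "servo_tool", "arguments": {
  "targets": [
    [0,0,-0.02,0,0,0],
    [0,0,-0.06,0,0,0],
    [0.01,0.02,-0.1,0,0,-2],
    [0.03,0.06,-0.1,0,0,-5],
    [0.052,0.1,-0.1,0,0,-8],
    [0.075,0.145,-0.1,0,0,-11],
    [0.095,0.185,-0.1,0,0,-14],
    [0.112,0.219,-0.1,0,0,-14.9],
    [0.112,0.219,-0.1,0,0,-14.9],
    [0.112,0.219,-0.1,0,0,-14.9]
  ]
}}

```text
t: 12.05
tcp_pos: [0.653, 0.2439, 0.3969]
tool_rot: [-3.14, 0.002, 1.85]
ft_force: [-1.0, 0.1, 0.5]
grip_width: 0.0868
grip_force: 0.0
```

Call:
{"name": "servo_tool", "arguments": {
  "targets": [
    [0,0,0.04,0,0,0],
    [0,0,0.08,0,0,0],
    [0,0,0.12,0,0,0],
    [0,0,0.14,0,0,0],
    [0,0,0.14,0,0,0]
  ]
}}

```text
t: 12.55
tcp_pos: [0.6506, 0.243, 0.2558]
tool_rot: [-3.136, 0.0, 1.849]
ft_force: [-0.0, -0.2, 0.1]
grip_width: 0.0875
grip_force: 0.0
```

Run:
```python
from h import *
go(.653,.2438,.191,106)
c=grab('top');W=cloud(c);P=W[140:240,185:245].reshape(-1,3);Q=P[(P[:,2]>.125)&(P[:,2]<.16)];print('shaker',len(Q),Q.mean(0),cv2.minEnclosingCircle((Q[:,:2]*1000).astype(np.float32)))
```

```text
go [0.0001 0.0028 0.0648] [-0.3  0.  -0. ]
shaker 173 [0.43928854 0.12971169 0.14404506] ((507.3947448730469, 156.41485595703125), 97.32687377929688)
```

Call:
{"name": "servo_tool", "arguments": {
  "targets": [
    [0,0.001,0.03,0,0,0],
    [0,0.001,0.05,0,0,0],
    [0,0.001,0.062,0,0,0],
    [0,0.001,0.066,0,0,0],
    [0,0.001,0.066,0,0,0]
  ]
}}

```text
t: 13.1
tcp_pos: [0.6538, 0.244, 0.1935]
tool_rot: [3.14, -0.0, 1.85]
ft_force: [0.3, 0.4, 0.3]
grip_width: 0.0869
grip_force: 0.0
```

Call:
{"name": "servo_tool", "arguments": {
  "targets": [
    [0,0,0,0,0,0],
    [0,0,0,0,0,0],
    [0,0,0,0,0,0],
    [0,0,0,0,0,0],
    [0,0,0,0,0,0],
    [0,0,0,0,0,0]
  ],
  "gripper": -1,
  "grip_force": 15
}}

```text
t: 13.7
tcp_pos: [0.6536, 0.244, 0.1926]
tool_rot: [3.142, -0.0, 1.85]
ft_force: [-0.4, -0.2, 0.8]
grip_width: 0.055
grip_force: 15.0
```

Run:
```python
from h import *
s=observe();p=s['tcp_pos']
go(.647,.0133,p[2]+.005,106)
```

```text
go [-0.22   -0.0699 -0.005 ] [ 0. -0. -0.]
```

Call:
{"name": "servo_tool", "arguments": {
  "targets": [
    [0,0,-0.01,0,0,0],
    [0,0,-0.03,0,0,0],
    [-0.015,-0.005,-0.05,0,0,0],
    [-0.045,-0.014,-0.06,0,0,0],
    [-0.08,-0.025,-0.06,0,0,0],
    [-0.12,-0.038,-0.06,0,0,0],
    [-0.16,-0.051,-0.06,0,0,0],
    [-0.195,-0.062,-0.06,0,0,0],
    [-0.215,-0.068,-0.055,0,0,0],
    [-0.22,-0.07,-0.04,0,0,0]
  ]
}}

```text
t: 14.7
tcp_pos: [0.6473, 0.0092, 0.2342]
tool_rot: [3.139, 0.002, 1.845]
ft_force: [1.2, 0.1, -0.8]
grip_width: 0.0551
grip_force: 15.0
```

Call:
{"name": "servo_tool", "arguments": {
  "targets": [
    [0,0,0.01,0,0,0],
    [0,0,0.02,0,0,0],
    [0,0,0.025,0,0,0],
    [0,0,0.027,0,0,0],
    [0,0,0.027,0,0,0],
    [0,0,0.027,0,0,0]
  ]
}}

```text
t: 15.3
tcp_pos: [0.6471, 0.0136, 0.2057]
tool_rot: [3.141, 0.0, 1.85]
ft_force: [0.8, -0.4, -1.5]
grip_width: 0.0554
grip_force: 15.0
```

Call:
{"name": "servo_tool", "arguments": {
  "targets": [
    [0,0,0.004,0,0,0],
    [0,0,0.006,0,0,0],
    [0,0,0.0075,0,0,0],
    [0,0,0.0083,0,0,0],
    [0,0,0.0085,0,0,0],
    [0,0,0.0085,0,0,0]
  ]
}}

```text
t: 15.9
tcp_pos: [0.6469, 0.0132, 0.1975]
tool_rot: [-3.142, -0.0, 1.85]
ft_force: [-4.1, -1.0, 4.3]
grip_width: 0.0551
grip_force: 15.0
```

Call:
{"name": "servo_tool", "arguments": {
  "targets": [
    [0,0,0,0,0,0],
    [0,0,0,0,0,0],
    [0,0,0,0,0,0],
    [0,0,0,0,0,0]
  ],
  "gripper": 1
}}

```text
t: 16.3
tcp_pos: [0.6469, 0.0133, 0.1969]
tool_rot: [3.142, 0.0, 1.85]
ft_force: [0.9, 0.2, 0.9]
grip_width: 0.0796
grip_force: 0.0
```

Run:
```python
from h import *
go(.4415,-.148,.38,90)
```

```text
go [-0.0984 -0.2419 -0.1831] [ 0.  0. 16.]
```

Call:
{"name": "servo_tool", "arguments": {
  "targets": [
    [0,0,-0.03,0,0,0],
    [0,0,-0.08,0,0,0],
    [0,0,-0.13,0,0,0],
    [-0.015,-0.036,-0.17,0,0,3],
    [-0.03,-0.075,-0.183,0,0,6],
    [-0.048,-0.118,-0.183,0,0,9],
    [-0.065,-0.16,-0.183,0,0,12],
    [-0.082,-0.2,-0.183,0,0,14],
    [-0.098,-0.242,-0.183,0,0,16],
    [-0.098,-0.242,-0.183,0,0,16]
  ]
}}

```text
t: 17.3
tcp_pos: [0.4374, -0.152, 0.38]
tool_rot: [3.141, -0.002, 1.563]
ft_force: [0.2, -0.4, 0.1]
grip_width: 0.0871
grip_force: 0.0
```

Call:
{"name": "servo_tool", "arguments": {
  "targets": [
    [0,0,0,0,0,0],
    [0,0,0,0,0,0],
    [0,0,0,0,0,0]
  ]
}}

```text
t: 17.6
tcp_pos: [0.4421, -0.1468, 0.3798]
tool_rot: [-3.141, 0.001, 1.572]
ft_force: [0.4, -0.4, 0.3]
grip_width: 0.0869
grip_force: 0.0
```

Run:
```python
from h import *
c=grab('wrist'); W=cloud(c); cv2.imwrite('pics/w3.png',c['pixels'])
P=W.reshape(-1,3); m=(abs(P[:,0]-.441)<.05)&(abs(P[:,1]+.148)<.08)&(P[:,2]>.044)&(P[:,2]<.065)
Q=P[m]; print(len(Q),Q.mean(0),cv2.minAreaRect((Q[:,:2]*1000).astype(np.float32)))
go(.441,-.148,.206,90)
```

```text
4279 [ 0.44155004 -0.14289918  0.05344967] ((441.4993591308594, -145.62489318847656), (42.13282012939453, 108.19308471679688), 0.14765575528144836)
go [-0.001  -0.0009  0.1737] [-0.   0.1  0.1]
```

View pics/w3.png

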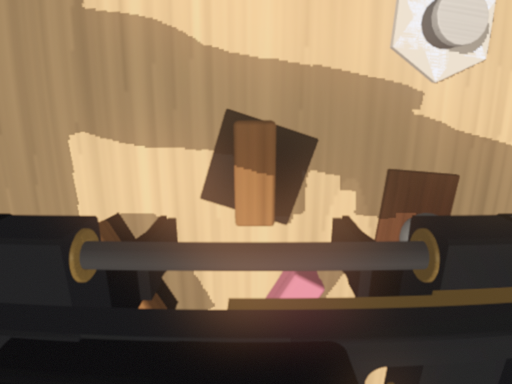

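Run:
```python
from h import *
c=grab('wrist')
p=pix2plane(c,[(228,109),(317,138),(289,224),(201,199)],.008);print(p.mean(0),p.round(3).tolist())
go(.653,.2445,.3,100.4,start=[.4415,-.147,.3,90])
```

```text
[ 0.44683788 -0.14793511] [[0.413, -0.081], [0.512, -0.112], [0.484, -0.215], [0.379, -0.184]]
go [0.3915 0.2115 0.    ] [ -0.    0.  -10.4]
```

Call:
{"name": "servo_tool", "arguments": {
  "targets": [
    [0,-0.001,0.04,0,0,0],
    [0,-0.001,0.08,0,0,0],
    [0,-0.001,0.12,0,0,0],
    [0,-0.001,0.15,0,0,0],
    [0,-0.001,0.168,0,0,0],
    [0,-0.001,0.174,0,0,0],
    [0,-0.001,0.174,0,0,0],
    [0,-0.001,0.174,0,0,0]
  ]
}}

```text
t: 18.5
tcp_pos: [0.4409, -0.1477, 0.2067]
tool_rot: [3.141, 0.0, 1.571]
ft_force: [0.9, -0.3, 0.0]
grip_width: 0.087
grip_force: 0.0
```

Call:
{"name": "servo_tool", "arguments": {
  "targets": [
    [0,0,0,0,0,0],
    [0,0,0,0,0,0],
    [0,0,0,0,0,0],
    [0,0,0,0,0,0],
    [0,0,0,0,0,0],
    [0,0,0,0,0,0],
    [0,0,0,0,0,0],
    [0,0,0,0,0,0]
  ],
  "gripper": -1,
  "grip_force": 20
}}

```text
t: 19.3
tcp_pos: [0.4404, -0.1476, 0.206]
tool_rot: [3.141, 0.0, 1.571]
ft_force: [0.5, 1.1, 0.5]
grip_width: 0.0417
grip_force: 20.0
```

Call:
{"name": "servo_tool", "arguments": {
  "targets": [
    [0,0,-0.01,0,0,0],
    [0,0,-0.04,0,0,0],
    [0,0,-0.08,0,0,0],
    [0.01,0.006,-0.12,0,0,0],
    [0.04,0.022,-0.15,0,0,-1],
    [0.075,0.041,-0.16,0,0,-2.5],
    [0.112,0.061,-0.16,0,0,-4],
    [0.15,0.082,-0.16,0,0,-5.5],
    [0.19,0.103,-0.16,0,0,-7],
    [0.23,0.125,-0.16,0,0,-8.5]
  ]
}}

```text
t: 20.3
tcp_pos: [0.5656, 0.0838, 0.3665]
tool_rot: [-3.141, 0.0, 1.72]
ft_force: [0.4, -0.5, -1.6]
grip_width: 0.042
grip_force: 20.0
```

Run:
```python
from h import *
go(.653,.2445,.366,100.4,start=[.4404+.125,-.1476+.23,.366,98.5])
```

```text
go [0.1474 0.1106 0.    ] [ 0.   0.  -1.9]
```

Call:
{"name": "servo_tool", "arguments": {
  "targets": [
    [0.035,0.026,0,0,0,-1],
    [0.07,0.053,0,0,0,-1.9],
    [0.105,0.079,0,0,0,-1.9],
    [0.135,0.101,0,0,0,-1.9],
    [0.147,0.11,0.01,0,0,-1.9],
    [0.147,0.11,0.04,0,0,-1.9],
    [0.147,0.11,0.08,0,0,-1.9],
    [0.147,0.11,0.12,0,0,-1.9],
    [0.147,0.11,0.145,0,0,-1.9],
    [0.147,0.11,0.155,0,0,-1.9]
  ]
}}

```text
t: 21.3
tcp_pos: [0.651, 0.2431, 0.2078]
tool_rot: [-3.137, 0.002, 1.752]
ft_force: [0.6, 0.7, -2.0]
grip_width: 0.0421
grip_force: 20.0
```

Call:
{"name": "servo_tool", "arguments": {
  "targets": [
    [0,0,0,0,0,0],
    [0,0,0.002,0,0,0]
  ]
}}

```text
t: 21.5
tcp_pos: [0.653, 0.2439, 0.2108]
tool_rot: [3.139, -0.0, 1.752]
ft_force: [-0.1, -0.5, -0.6]
grip_width: 0.0418
grip_force: 20.0
```

Call:
{"name": "servo_tool", "arguments": {
  "targets": [
    [0,0,0.003,0,0,0],
    [0,0,0.005,0,0,0],
    [0,0,0.007,0,0,0],
    [0,0,0.0082,0,0,0],
    [0,0,0.0088,0,0,0],
    [0,0,0.0088,0,0,0]
  ]
}}

```text
t: 22.1
tcp_pos: [0.6524, 0.244, 0.201]
tool_rot: [3.141, -0.0, 1.752]
ft_force: [-2.2, -0.8, 6.2]
grip_width: 0.0417
grip_force: 20.0
```

Call:
{"name": "servo_tool", "arguments": {
  "targets": [
    [0,0,0,0,0,0],
    [0,0,0,0,0,0],
    [0,0,0,0,0,0],
    [0,0,0,0,0,0]
  ],
  "gripper": 1
}}

```text
t: 22.5
tcp_pos: [0.6524, 0.244, 0.2]
tool_rot: [3.142, 0.0, 1.752]
ft_force: [-0.2, 0.1, 0.5]
grip_width: 0.066
grip_force: 0.0
```

Run:
```python
from h import *
go(.6415,-.226,.40,92.6)
```

```text
go [-0.4603 -0.0955 -0.1999] [0.  0.  7.8]
```

Call:
{"name": "servo_tool", "arguments": {
  "targets": [
    [0,0,-0.03,0,0,0],
    [0,0,-0.08,0,0,0],
    [0,0,-0.13,0,0,0],
    [-0.02,-0.004,-0.17,0,0,0],
    [-0.06,-0.012,-0.2,0,0,1],
    [-0.105,-0.022,-0.2,0,0,2],
    [-0.15,-0.031,-0.2,0,0,3],
    [-0.195,-0.04,-0.2,0,0,4],
    [-0.24,-0.05,-0.2,0,0,5],
    [-0.285,-0.059,-0.2,0,0,6]
  ]
}}

```text
t: 23.5
tcp_pos: [0.6453, -0.0489, 0.4003]
tool_rot: [3.141, -0.0, 1.647]
ft_force: [0.2, 0.2, -0.6]
grip_width: 0.0867
grip_force: 0.0
```

Call:
{"name": "servo_tool", "arguments": {
  "targets": [
    [-0.044,-0.005,0,0,0,1],
    [-0.088,-0.01,0,0,0,1.8],
    [-0.13,-0.015,0,0,0,1.8],
    [-0.165,-0.018,0,0,0,1.8],
    [-0.178,-0.018,0,0,0,1.8],
    [-0.178,-0.018,0,0,0,1.8],
    [-0.178,-0.018,0,0,0,1.8]
  ]
}}

```text
t: 24.2
tcp_pos: [0.6419, -0.2244, 0.3998]
tool_rot: [-3.141, -0.001, 1.617]
ft_force: [0.7, 0.3, -0.4]
grip_width: 0.0872
grip_force: 0.0
```

Run:
```python
from h import *
c=grab('wrist'); W=cloud(c); cv2.imwrite('pics/w4.png',c['pixels'])
P=W.reshape(-1,3); m=(abs(P[:,0]-.642)<.06)&(abs(P[:,1]+.226)<.06)
Q=P[m&(P[:,2]>.1)&(P[:,2]<.13)]
u,s,v=np.linalg.svd(Q[:,:2]-Q[:,:2].mean(0),full_matrices=False)
print(len(Q),Q.mean(0),cv2.minAreaRect((Q[:,:2]*1000).astype(np.float32)),v[0])
Q=P[m&(P[:,2]>.045)&(P[:,2]<.07)];print('ball',len(Q),Q.mean(0),Q.max(0),Q.min(0))
go(.6415,-.226,.267,92.6)
```

```text
1075 [ 0.64385944 -0.2225407   0.10706589] ((643.8736572265625, -225.574462890625), (13.724453926086426, 70.8128890991211), 3.118170976638794) [ 0.05821712 -0.99830395]
ball 1531 [ 0.64351062 -0.22263645  0.06035856] [ 0.67426607 -0.19668999  0.06820481] [ 0.61411877 -0.25296255  0.04504661]
go [-0.0024 -0.0007  0.1328] [-0.  -0.1  0.1]
```

View pics/w4.png

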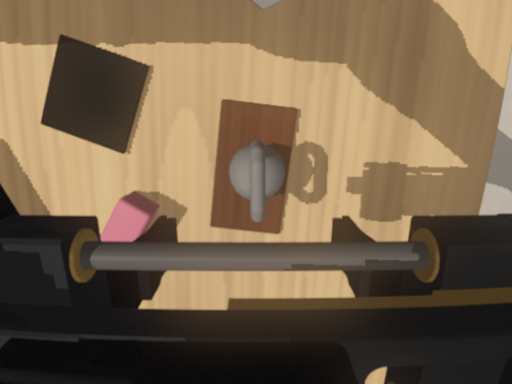

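Run:
```python
from h import *
c=grab('wrist')
for q in ([(222,99),(298,107),(280,234),(211,227)],[(62,36),(150,67),(126,153),(42,123)]):
    p=pix2plane(c,q,.008);e=np.diff(p,axis=0);print(p.mean(0),np.degrees(np.arctan2(e[:,1],e[:,0])).round(1))
```

```text
[ 0.6401472  -0.22900934] [ -3.1 -93.6 176.5]
[ 0.44957207 -0.1484765 ] [ -17.5 -107.7  162.5]
```

Call:
{"name": "servo_tool", "arguments": {
  "targets": [
    [-0.002,0.002,0.03,0,0,0],
    [-0.002,0.002,0.07,0,0,0],
    [-0.002,0.002,0.1,0,0,0],
    [-0.002,0.002,0.12,0,0,0],
    [-0.002,0.002,0.13,0,0,0],
    [-0.002,0.002,0.133,0,0,0],
    [-0.002,0.002,0.133,0,0,0]
  ]
}}

```text
t: 25.0
tcp_pos: [0.644, -0.2271, 0.2677]
tool_rot: [3.141, 0.0, 1.617]
ft_force: [-0.8, -0.2, 0.5]
grip_width: 0.0864
grip_force: 0.0
```

Call:
{"name": "servo_tool", "arguments": {
  "targets": [
    [0,0,0,0,0,0],
    [0,0,0,0,0,0],
    [0,0,0,0,0,0],
    [0,0,0,0,0,0],
    [0,0,0,0,0,0],
    [0,0,0,0,0,0],
    [0,0,0,0,0,0],
    [0,0,0,0,0,0],
    [0,0,0,0,0,0],
    [0,0,0,0,0,0]
  ],
  "gripper": -1,
  "grip_force": 45
}}

```text
t: 26.0
tcp_pos: [0.6436, -0.2277, 0.2671]
tool_rot: [3.141, 0.0, 1.616]
ft_force: [2.1, 0.6, 1.0]
grip_width: 0.0151
grip_force: 0.9
```

Run:
```python
from h import *
s=observe();p=s['tcp_pos'];print(p,s['grip_width'])
go(.446,-.149,p[2],92.6)
```

```text
[ 0.64362505 -0.22772867  0.26712632] 0.01508486567615989
go [ 8.760e-02 -1.939e-01 -1.000e-04] [ 0.  0. -0.]
```

Call:
{"name": "servo_tool", "arguments": {
  "targets": [
    [0,0,0,0,0,0],
    [0,0,0,0,0,0],
    [0,0,-0.003,0,0,0],
    [0,0,-0.01,0,0,0],
    [0,0,-0.025,0,0,0],
    [0,0,-0.04,0,0,0],
    [0,0,-0.05,0,0,0]
  ]
}}

```text
t: 26.7
tcp_pos: [0.6437, -0.2281, 0.3195]
tool_rot: [3.14, 0.001, 1.616]
ft_force: [0.8, -0.7, -8.4]
grip_width: 0.0128
grip_force: 45.0
```

Call:
{"name": "servo_tool", "arguments": {
  "targets": [
    [0.006,-0.013,0,0,0,0],
    [0.018,-0.04,0,0,0,0],
    [0.03,-0.067,0,0,0,0],
    [0.042,-0.094,0,0,0,0],
    [0.054,-0.121,0,0,0,0],
    [0.066,-0.148,0,0,0,0],
    [0.076,-0.171,0,0,0,0],
    [0.083,-0.186,0,0,0,0],
    [0.0865,-0.1935,0,0,0,0],
    [0.0865,-0.1935,0.005,0,0,0]
  ]
}}

```text
t: 27.7
tcp_pos: [0.4461, -0.1503, 0.3131]
tool_rot: [3.139, -0.001, 1.616]
ft_force: [0.1, 0.2, -8.6]
grip_width: 0.0126
grip_force: 45.0
```

Call:
{"name": "servo_tool", "arguments": {
  "targets": [
    [0,0,0.01,0,0,0],
    [0,0,0.02,0,0,0],
    [0,0,0.03,0,0,0],
    [0,0,0.036,0,0,0],
    [0,0,0.038,0,0,0],
    [0,0,0.038,0,0,0]
  ]
}}

```text
t: 28.3
tcp_pos: [0.4463, -0.1502, 0.2737]
tool_rot: [-3.141, 0.001, 1.616]
ft_force: [-0.2, -0.0, -8.8]
grip_width: 0.0129
grip_force: 45.0
```

Call:
{"name": "servo_tool", "arguments": {
  "targets": [
    [0,0,0.002,0,0,0],
    [0,0,0.004,0,0,0],
    [0,0,0.0055,0,0,0],
    [0,0,0.0065,0,0,0],
    [0,0,0.0072,0,0,0],
    [0,0,0.0072,0,0,0]
  ]
}}

```text
t: 28.9
tcp_pos: [0.4465, -0.1501, 0.2671]
tool_rot: [3.141, 0.0, 1.616]
ft_force: [0.7, -0.6, -6.4]
grip_width: 0.0127
grip_force: 45.0
```

Run:
```python
from h import *
c=grab('side'); cv2.imwrite('pics/s2.png',cv2.resize(c['pixels'],(800,600)))
s=observe();print(s['tcp_pos'],s['ft_force'])
```

```text
[ 0.44647131 -0.15012441  0.26707223] [-0.01663258 -0.61925786 -7.25032815]
```

View pics/s2.png

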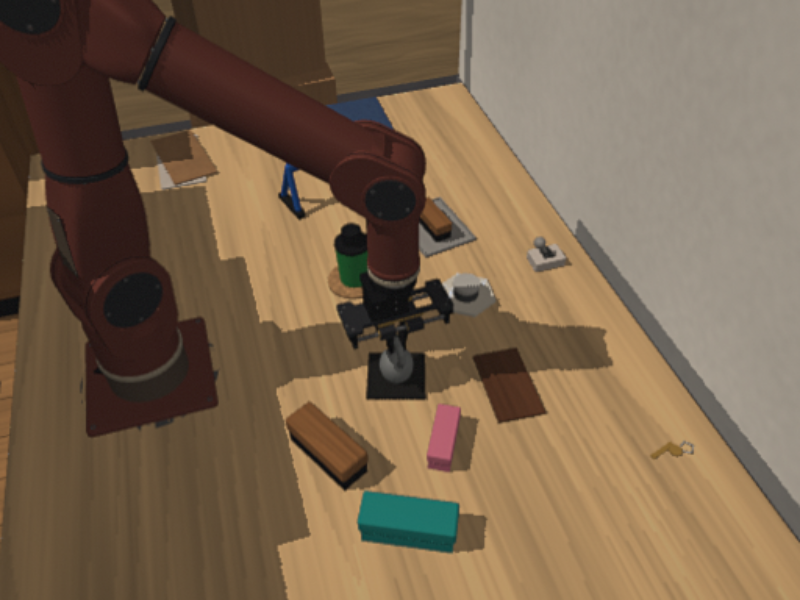

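Call:
{"name": "servo_tool", "arguments": {
  "targets": [
    [0,0,0.0007,0,0,0],
    [0,0,0.0013,0,0,0],
    [0,0,0.0018,0,0,0],
    [0,0,0.0018,0,0,0]
  ]
}}

```text
t: 29.35
tcp_pos: [0.4472, -0.1505, 0.2667]
tool_rot: [3.139, -0.0, 1.616]
ft_force: [-3.4, 1.5, 13.1]
grip_width: 0.0127
grip_force: 45.0
```

Call:
{"name": "servo_tool", "arguments": {
  "targets": [
    [0,0,0,0,0,0],
    [0,0,0,0,0,0],
    [0,0,0,0,0,0],
    [0,0,0,0,0,0],
    [0,0,0,0,0,0],
    [0,0,0,0,0,0]
  ],
  "gripper": 1
}}

```text
t: 29.95
tcp_pos: [0.4463, -0.1501, 0.2651]
tool_rot: [-3.141, 0.0, 1.616]
ft_force: [0.2, 0.3, -0.0]
grip_width: 0.0526
grip_force: 0.0
```

Run:
```python
from h import *
go(.6524,.244,.40,100.4)
```

```text
go [ 0.3844  0.2237 -0.135 ] [-0.   0.  -7.8]
```

Up clear of the bar, then to the brush in the tray.

Call:
{"name": "servo_tool", "arguments": {
  "targets": [
    [0,0,-0.02,0,0,0],
    [0,0,-0.06,0,0,0],
    [0,0,-0.1,0,0,0],
    [0.02,0.012,-0.135,0,0,0],
    [0.055,0.032,-0.135,0,0,-1],
    [0.095,0.055,-0.135,0,0,-2],
    [0.135,0.078,-0.135,0,0,-3],
    [0.175,0.102,-0.135,0,0,-4],
    [0.215,0.125,-0.135,0,0,-5],
    [0.255,0.148,-0.135,0,0,-6]
  ]
}}

```text
t: 30.95
tcp_pos: [0.5833, 0.1132, 0.3999]
tool_rot: [-3.141, -0.0, 1.722]
ft_force: [-0.3, -0.0, 0.6]
grip_width: 0.0872
grip_force: 0.0
```

Run:
```python
from h import *
s=observe()
go(.6524,.244,.201,100.4)
c=grab('top');W=cloud(c);cv2.imwrite('pics/t2.png',cv2.resize(c['pixels'],(800,600)))
P=W[105:165,140:225].reshape(-1,3);Q=P[(P[:,2]>.04)&(P[:,2]<.06)];print('brush',len(Q),Q.mean(0),cv2.minAreaRect((Q[:,:2]*1000).astype(np.float32)))
```

```text
go [0.1189 0.088  0.1989] [-0.  -0.  -1.8]
brush 11 [0.63176347 0.2925917  0.04959434] ((633.4171752929688, 293.8056335449219), (24.98361587524414, 5.645235538482666), 16.615062713623047)
```

View pics/t2.png

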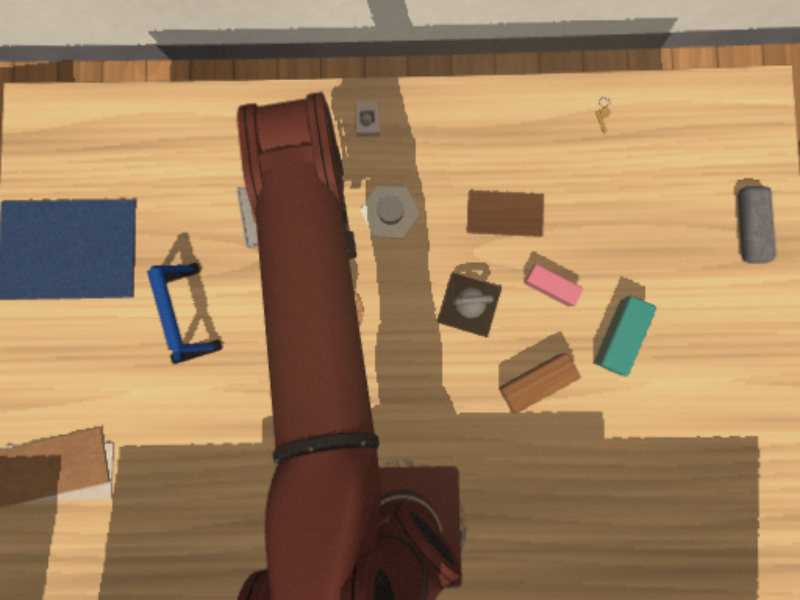

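Call:
{"name": "servo_tool", "arguments": {
  "targets": [
    [0.04,0.03,0,0,0,-1],
    [0.08,0.06,0,0,0,-1.8],
    [0.11,0.081,0,0,0,-1.8],
    [0.119,0.088,0.01,0,0,-1.8],
    [0.119,0.088,0.05,0,0,-1.8],
    [0.119,0.088,0.09,0,0,-1.8],
    [0.119,0.088,0.13,0,0,-1.8],
    [0.119,0.088,0.165,0,0,-1.8],
    [0.119,0.088,0.185,0,0,-1.8],
    [0.119,0.088,0.195,0,0,-1.8]
  ]
}}

```text
t: 32.0
tcp_pos: [0.6509, 0.2411, 0.2022]
tool_rot: [-3.138, 0.002, 1.751]
ft_force: [-0.6, -0.0, -0.0]
grip_width: 0.0869
grip_force: 0.0
```

Call:
{"name": "servo_tool", "arguments": {
  "targets": [
    [0,0,0.002,0,0,0],
    [0,0,0.003,0,0,0],
    [0,0,0.003,0,0,0]
  ]
}}

```text
t: 32.3
tcp_pos: [0.6524, 0.2421, 0.2035]
tool_rot: [3.14, -0.0, 1.752]
ft_force: [-0.9, -0.2, 0.4]
grip_width: 0.0869
grip_force: 0.0
```

Call:
{"name": "servo_tool", "arguments": {
  "targets": [
    [0,0,0,0,0,0],
    [0,0,0,0,0,0],
    [0,0,0,0,0,0],
    [0,0,0,0,0,0],
    [0,0,0,0,0,0],
    [0,0,0,0,0,0],
    [0,0,0,0,0,0],
    [0,0,0,0,0,0]
  ],
  "gripper": -1,
  "grip_force": 20
}}

```text
t: 33.1
tcp_pos: [0.6519, 0.2422, 0.2021]
tool_rot: [3.142, 0.0, 1.752]
ft_force: [-0.3, -0.4, -0.6]
grip_width: 0.0417
grip_force: 20.0
```

Run:
```python
from h import *
s=observe();p=s['tcp_pos']; print(p,s['grip_width'])
go(.6393,-.2305,p[2],85.9)
```

```text
[0.65188434 0.24217988 0.20208677] 0.04172008044152058
go [-0.4626 -0.0977  0.    ] [ 0.   0.  14.5]
```

Call:
{"name": "servo_tool", "arguments": {
  "targets": [
    [0,0,-0.01,0,0,0],
    [0,0,-0.04,0,0,0],
    [0,0,-0.08,0,0,0],
    [-0.015,-0.003,-0.11,0,0,0.5],
    [-0.05,-0.01,-0.12,0,0,1.5],
    [-0.09,-0.019,-0.12,0,0,3],
    [-0.13,-0.027,-0.12,0,0,4.5],
    [-0.17,-0.036,-0.12,0,0,6],
    [-0.21,-0.044,-0.12,0,0,7.5],
    [-0.25,-0.053,-0.12,0,0,9]
  ]
}}

```text
t: 34.1
tcp_pos: [0.644, -0.0162, 0.3221]
tool_rot: [-3.141, 0.0, 1.593]
ft_force: [0.0, -0.2, -0.8]
grip_width: 0.0419
grip_force: 20.0
```

Run:
```python
from h import *
go(.6393,-.2335,.32,85.9)
```

```text
go [-0.2172 -0.0094  0.0022] [-0.   0.   5.4]
```

Call:
{"name": "servo_tool", "arguments": {
  "targets": [
    [-0.04,-0.002,0,0,0,1],
    [-0.08,-0.004,0,0,0,2],
    [-0.12,-0.006,0,0,0,3.5],
    [-0.16,-0.007,0,0,0,5],
    [-0.195,-0.008,0,0,0,5.4],
    [-0.212,-0.009,0,0,0,5.4],
    [-0.217,-0.009,0.01,0,0,5.4],
    [-0.217,-0.009,0.04,0,0,5.4],
    [-0.217,-0.009,0.07,0,0,5.4],
    [-0.217,-0.009,0.09,0,0,5.4]
  ]
}}

```text
t: 35.1
tcp_pos: [0.6407, -0.2281, 0.2289]
tool_rot: [-3.139, -0.002, 1.503]
ft_force: [-0.1, 0.7, -1.4]
grip_width: 0.0417
grip_force: 20.0
```

Call:
{"name": "servo_tool", "arguments": {
  "targets": [
    [0,0,0.009,0,0,0],
    [0,0,0.014,0,0,0],
    [0,0,0.016,0,0,0],
    [0,0,0.016,0,0,0]
  ]
}}

```text
t: 35.5
tcp_pos: [0.6414, -0.2303, 0.2168]
tool_rot: [3.141, 0.0, 1.501]
ft_force: [0.1, -0.0, -0.7]
grip_width: 0.0416
grip_force: 20.0
```

Run:
```python
from h import *
go(.6393,-.2335,.2065,85.9)
```

```text
go [-0.0033 -0.0019  0.0103] [0.1 0.  0.1]
```

Call:
{"name": "servo_tool", "arguments": {
  "targets": [
    [-0.0015,-0.001,0.002,0,0,0],
    [-0.003,-0.0015,0.005,0,0,0],
    [-0.003,-0.0015,0.007,0,0,0],
    [-0.003,-0.0015,0.0085,0,0,0],
    [-0.003,-0.0015,0.0095,0,0,0],
    [-0.003,-0.0015,0.01,0,0,0],
    [-0.003,-0.0015,0.01,0,0,0]
  ]
}}

```text
t: 36.2
tcp_pos: [0.6393, -0.2334, 0.207]
tool_rot: [-3.142, -0.0, 1.501]
ft_force: [-4.2, 1.1, 7.4]
grip_width: 0.0421
grip_force: 20.0
```

Call:
{"name": "servo_tool", "arguments": {
  "targets": [
    [0,0,0,0,0,0],
    [0,0,0.0005,0,0,0]
  ]
}}

```text
t: 36.4
tcp_pos: [0.6393, -0.2335, 0.207]
tool_rot: [3.142, -0.001, 1.501]
ft_force: [-7.4, 2.9, 16.4]
grip_width: 0.0415
grip_force: 20.0
```

Contact; release, rise, and back off clear of the camera view.

Call:
{"name": "servo_tool", "arguments": {
  "targets": [
    [0,0,-0.001,0,0,0],
    [0,0,-0.001,0,0,0],
    [0,0,-0.001,0,0,0],
    [0,0,-0.001,0,0,0],
    [0,0,-0.001,0,0,0],
    [0,0,-0.02,0,0,0],
    [0,0,-0.06,0,0,0],
    [0,0,-0.11,0,0,0],
    [0,0,-0.16,0,0,0],
    [0,0,-0.2,0,0,0]
  ],
  "gripper": 1
}}

```text
t: 37.4
tcp_pos: [0.6392, -0.2336, 0.4088]
tool_rot: [3.14, 0.001, 1.501]
ft_force: [1.0, -0.3, -0.5]
grip_width: 0.0871
grip_force: 0.0
```

Call:
{"name": "servo_tool", "arguments": {
  "targets": [
    [-0.05,0,0,0,0,0],
    [-0.1,-0.02,0,0,0,0],
    [-0.15,-0.04,0,0,0,0],
    [-0.2,-0.06,0,0,0,0],
    [-0.25,-0.09,0,0,0,0],
    [-0.28,-0.12,0,0,0,0],
    [-0.3,-0.15,0,0,0,0],
    [-0.3,-0.15,0,0,0,0],
    [-0.3,-0.15,0,0,0,0]
  ]
}}

```text
t: 38.3
tcp_pos: [0.4672, -0.5233, 0.4058]
tool_rot: [3.141, 0.0, 1.497]
ft_force: [0.1, -0.3, -1.1]
grip_width: 0.0869
grip_force: 0.0
```

Run:
```python
from h import *
c=grab('top');W=cloud(c);cv2.imwrite('pics/c3.png',cv2.resize(c['pixels'][100:225,130:360],None,fx=3.4,fy=3.4,interpolation=cv2.INTER_CUBIC))
B=dict(shaker=(300,240,372,350,.125,.16),kb=(430,265,510,342,.092,.12),tin=(355,168,428,245,.028,.055),brush=(460,180,552,243,.042,.065))
for k,b in B.items():
    i=[int(x*.64) for x in b[:4]];P=W[i[1]:i[3],i[0]:i[2]].reshape(-1,3);Q=P[(P[:,2]>b[4])&(P[:,2]<b[5])]
    print(k,len(Q),Q.mean(0).round(4),cv2.minAreaRect((Q[:,:2]*1000).astype(np.float32)) if len(Q) else 0)
print(observe()['tcp_pos'])
```

```text
shaker 168 [0.4349 0.128  0.1441] ((435.6340637207031, 128.84609985351562), (41.00151824951172, 39.1361083984375), 44.31436538696289)
kb 115 [ 0.445  -0.1485  0.1063] ((445.6160583496094, -149.49649047851562), (13.635507583618164, 73.47185516357422), 3.103006601333618)
tin 234 [0.6436 0.0127 0.0414] ((644.5823974609375, 13.39505672454834), (51.936012268066406, 54.733734130859375), 88.87016296386719)
brush 466 [ 0.6359 -0.2298  0.0532] ((637.2091674804688, -230.4432373046875), (109.56199645996094, 42.2320442199707), 85.80209350585938)
[ 0.46893291 -0.52205414  0.40558573]
```

View pics/c3.png

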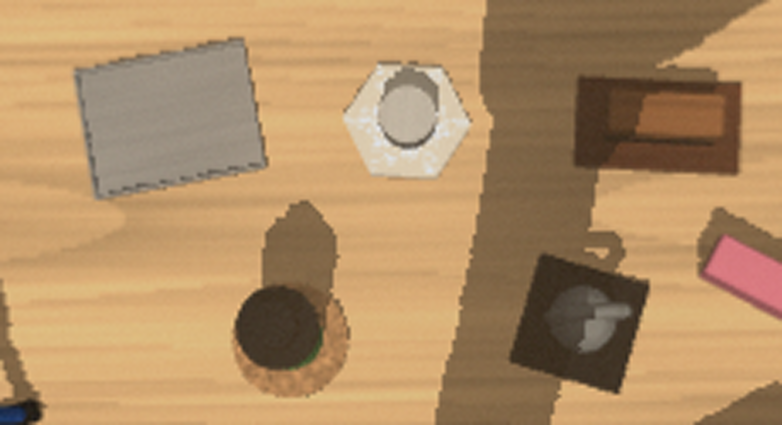

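The picture shows each thing on its own place: tin (407,115) on the tile, brush (668,115) along the board, shaker (280,328) on the coaster, kettlebell (583,320) on the pad. All are within about 2 mm of centre, the tray is empty, and the arm is clear.

```bash
python3 -c "
from station import *
print(sign_off())"
```

```text
the job is handed in; nothing more can be done
None
```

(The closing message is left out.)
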